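# Pry open the wall box and offer up its cover plate

### The arm

A 6-joint arm with a two-finger parallel gripper is mounted at the origin on a cart in front of the work surface, level with it; the furniture and walls round the work are solid. World frame = base frame: x ahead of the robot, y to its left, z up, the work surface at z = 0. Lengths are in m, angles in rad, forces in N, time in s.
With the tool pointing down it reaches from about 0.35 to 0.975 m from the base axis. Payload 4.9 kg.
Tool frame: the origin (TCP) lies midway between the tips of the shut fingers; the grasp point (between the pads) lies 19 mm behind it; z points along the fingers, y is the line along which they close (so a half turn about z gives the same grasp; the last joint's range is limited). The gripper opens to 85 mm and grips with 20 to 120 N. Pads are 22 mm wide; open, the fingers measure 114 mm over their backs; the gripper's body (76 mm by 85 mm) begins 54 mm behind the grasp point. The pads swing forward as they close: fully open they stand 13 mm farther back than shut.
Start: joints at [1.17, 0.053, 1.613, -0, 1.476, -0.119], TCP at [0.174, 0.6, 0.231] pointing down, gripper open.
Joint ranges: [-3.01, 3.01], [-1.01, 2.22], [0.06, 2.58], [-1.02, 4.17], [0.09, 2.62], [-3.14, 3.14]. Speed limits (rad/s): [2.57, 2.57, 3.14, 3.14, 3.14, 3.14].

### API

Orientations are given as a unit quaternion [w, x, y, z].
In Python, from plant import state, grab_frame, job_done, cut_out, place_of gives the robot as it stands.
- The arm moves only by the tool jog_arm, never from a script. Its argument "motion" is text: rows parted by semicolons, each of 7 numbers parted by spaces: the opening in per cent of the stroke, from 0 (shut) to 100 (fully open), then the shift along the tool's x, y, z as a fraction of full scale, then the turn, a rotation vector about the tool's x, y, z as a fraction of full scale. A call has exactly 5 rows; each row is the pose to reach, as a shift and turn from the pose commanded when the call began, along the tool's axes at that moment; what a row does not reach only later rows make up. Full scale, the value 1, is 50 cm for a shift and 1.5 rad for a turn. A row lasts 1/8 s, in which the tool goes at most 62.5 mm and 10.7 degrees, less where a joint would pass 70% of its speed; a pose out of reach is approached as far as the arm can. A call with a number of a shift or a turn outside -1 to 1 is refused whole. A call with a gripper value outside its range is refused whole. The fingers move at their own pace and stop on an object; the grip force is fixed at half the most. Time passes only in rows, so rows that repeat a pose let the fingers close, or fill a call up. It gives the time, the measured TCP pose, the force, the opening and the grip force at its end, in the units of the state.
- state(): the state, without advancing time (a new reading comes with each control period).
- grab_frame(name): name is "scene" or "top"; returns a dict with "color" (420x560x3 uint8, red, green, blue), "range_z" (420x560 float32, m along the optical axis (not along the pixel's ray), 0 where there is no reading), "intrinsics" (3x3 intrinsics, pixels), "k1" (the pictures are not rectified: a ray, as slopes to the right and down, at radius r is drawn at 1 + k1 r^2 times it, then the intrinsics apply), "world_from_camera" (4x4, takes a point from camera to world coordinates). Camera axes: x right, y up, looking along -z (the intrinsics and any distortion apply to the point x, -y, -z); pixel columns grow to the right and rows downward; lengths in m; the calibration is good to about 2 mm. A picture is of the moment at which its call begins.
- job_done(): hands the job in; it is judged then, once.
Trained networks look in the newest picture that a camera, given by its name, has taken for a name from the list of things; names that differ only in an ending like _2 or _b are one class to them, and where a whole thing is asked for, a point or a joint stands for the part that bears it (a point fixed in the world has none). Each returns a list of dicts, best first, with "p" (0 to 1); they miss things now and then, are a little off and sometimes report something else, mostly with a low value. They report only what shows in the picture. A call takes as long as a camera call. They do not tell look-alikes from the thing itself.
- cut_out(camera, thing): "pixels" (420x560 bool, what is visible of it).
- place_of(camera, thing): "at" ([x, y, z] in m, in world coordinates, good to about 4 mm: a listed point, or the origin of a listed thing).
The state is a dict: "time": time; "joint_pos": joint angles; "joint_vel": joint speeds; "joint_efforts": joint torques, N m; "tool_pos": TCP position; "tool_rot": TCP orientation; "contact_force": force on the tool from outside, world axes, zero at the start; "ft_torque": the same for the moment, N m; "gripper_width": opening from 0.0 (shut) to 1.0 (fully open); "grasp_force": force on a finger pad.
Only numpy, scipy, OpenCV 4.12 (cv2) and the standard library are available. Lean on these libraries where they do the work, as an engineer would, in place of code of your own. Each camera call takes 0.05 s, during which the arm holds its last target. There are 200 camera calls.

### The job

Lever the closed lid of the grey box fully open with the flat pry blade, put in at the notch in the box's front, then lay the blade back down on the worktop. Then take the cover plate by its bow handle and hold it level and still about a centimetre above the two rails in the box, its four holes centred over the four threaded holes and touching nothing but the gripper; finish while still holding it there. Keep the gripper and arm themselves off the box and its lid, and leave the pot and the spool where they stand.

Things in the scene. Friction and masses are not known exactly. Their poses are not given: they have to be found in the camera images.
- box: Grey metal box fixed on the worktop, 118 (x) x 138 (y) x 46 mm high, walls 4 mm. Origin: centre of its underside; -x is the front, with the notch; the lid hinges on the +x rim. Inside, two rails along x, 100 x 20 mm, centred at y = +-42 mm, tops at z = 40 mm, each with 6 mm threaded holes at x = +-30 mm. Between them it is empty above z = 20 mm. Low lugs stand out 14 mm at the y sides.
- notch (a point): Middle of the pry notch in the box's front wall: an opening 46 mm wide (box y) and 16 mm high, from z = 30 mm to the lid's underside at z = 46 mm. The point is on the outer face, at box x = -59, z = 38 mm; axes as the box's, the way in is +x.
- lid (a joint): Lid angle: 0 closed, grows as it opens, stop at 2.1 rad, leaning back past upright. Flat plate 127 (from the hinge) x 142 x 4 mm, 0.12 kg, on a nearly free hinge: below about 1.57 rad it falls shut, beyond that it falls open to the stop. Closed, its front edge stands 4 mm past the front wall.
- lid_hinge (a point): Middle of the lid's hinge axis, which runs along the box's y at box x = +64 mm, 46 mm above the worktop. The lid reaches 127 mm from it.
- lid_edge (a point): Middle of the lid's free front edge; moves with the lid. Closed: box x = -63 mm, 48 mm above the worktop.
- thread_a (a point): Mouth of the threaded hole at box x = -30, y = -42 mm, on the rail's top, 40 mm above the worktop. Its axes are the box's.
- thread_b (a point): Mouth of the threaded hole at box x = +30, y = +42 mm, at the diagonal corner.
- plate: Loose aluminium plate 84 (x) x 108 (y) x 4 mm, about 0.16 kg, with 12 mm through holes at x = +-30, y = +-42 mm. On top a dark bow handle: flat-sided bar 12 mm wide (x), 12 mm tall, 70 mm long (y), from z = 24 to 36 mm, on posts at y = +-30 mm. Origin: centre of the underside; z up; it lies handle up. It fits either way round (half a turn).
- hole_a (a point): Centre of the plate's hole at plate x = -30, y = -42 mm, at its underside.
- hole_b (a point): Centre of the plate's hole at plate x = +30, y = +42 mm, at the diagonal corner.
- pry: Loose flat pry blade, 165 mm long, about 0.06 kg: black flat-sided handle 90 x 16 x 16 mm from x = -70 to +20 mm, then a steel blade 18 mm wide, 3 mm thick to x = +95 mm, its middle plane at z = 8 mm, half the handle's height. Origin: on the underside, below the grip point, near the balance point; x points to the tip, z up.
- pry_tip (a point): Tip of the pry blade, middle of its thickness.
- pot: Bystander: small white plastic pot with lid, 39 mm across, 54 mm tall; origin under its centre.
- spool: Bystander: spool of solder with blue flanges, 52 mm across, 34 mm tall; origin under its centre.
Mind the look-alikes: they are no part of the job. Of the things that look like the plate, the largest one is meant.

How it is judged:
By the outcome, as a careful person would: the job done as asked, in the order asked, and still so for the second after the job is handed in, while the arm keeps its last pose, push and grip.
It also fails if it takes over 67 s, if anything falls off the work surface, if the arm or the gripper's body presses on something with over 40 N, if the wrist force passes 120 N, or if a joint passes its speed limit or range.

## Working session

There is one attempt and no reset: what is moved stays moved. The work goes in short steps, Python scripts to look and compute and a tool call to move; the robot and the scene stay as the last step left them, time stands still between calls to the robot, and variables do not carry over. Pictures are saved under pics/ and viewed, at most 10 in all, crops included, and the job is handed in when it is done.

Besides the shell and the picture viewer there is one more tool, called after ">>>" in YAML: its name, and indented under it one key for each argument. jog_arm: Moves the arm, as the interface text tells. Shift numbers are shares of 50 cm and turn numbers shares of 1.5 rad, none past 1 either way. Its arguments: {"type":"object","properties":{"motion":{"type":"string"}},"required":["motion"]}

```bash
mkdir -p pics; ls; cat > h.py <<'E'
import numpy as np, cv2
from plant import *
from scipy.spatial.transform import Rotation as R
def world(f):
    K=f["intrinsics"];k1=f["k1"];h,w=f["range_z"].shape
    u,v=np.meshgrid(np.arange(w),np.arange(h))
    p=np.stack([u.ravel(),v.ravel()],1).astype(float)[:,None]
    n=cv2.undistortPoints(p,K,np.array([k1,0,0,0,0.]))[:,0]
    z=f["range_z"].ravel()
    c=np.stack([n[:,0]*z,-n[:,1]*z,-z,np.ones_like(z)],1)
    W=(c@f["world_from_camera"].T)[:,:3].reshape(h,w,3)
    W[f["range_z"]==0]=np.nan
    return W
def save(n,im): cv2.imwrite("pics/"+n,im[...,::-1])
E
python3 - <<'E'
from h import *
print(state())
for c in("scene","top"):
    f=grab_frame(c); save(c+"0.png",f["color"]); print(c,f["world_from_camera"].round(3).tolist(),f["k1"])
    for t in("box","notch","lid_edge","lid_hinge","plate","pry","pry_tip","pot","spool"):
        r=place_of(c,t); print(t,[(np.round(d["at"],3).tolist(),round(d["p"],2)) for d in r])
E
```

```text
pics
{'time': 0.0, 'joint_pos': array([ 1.16999237e+00,  5.33623169e-02,  1.61431654e+00, -2.23814970e-05,
        1.47599448e+00, -1.19019870e-01]), 'joint_vel': array([ 3.38335722e-04, -1.08965685e-03, -1.55364071e-03, -1.40778604e-05,
        4.94524002e-04, -5.76950216e-04]), 'joint_efforts': array([ 8.08395816e-05, -3.93686843e+01, -3.70175350e+01, -1.16776023e-04,
        7.01686396e-03,  1.46847253e-05]), 'tool_pos': array([0.17356285, 0.59975939, 0.23004617]), 'tool_rot': array([-2.56597866e-04,  1.40425238e-01,  9.90090738e-01, -1.00826233e-03]), 'contact_force': array([-0.13695404, -0.12860649,  0.83835404]), 'ft_torque': array([0.02616058, 0.04194512, 0.01190252]), 'grasp_force': 0.0, 'gripper_width': 1.0002036085641268}
scene [[-1.0, 0.012, -0.001, 0.532], [-0.009, -0.707, 0.707, 0.92], [0.008, 0.707, 0.707, 0.977], [0.0, 0.0, 0.0, 1.0]] -0.030568388691536368
box [([0.648, 0.028, -0.0], 0.62)]
notch [([0.587, 0.037, 0.038], 0.85)]
lid_edge [([0.585, 0.038, 0.045], 0.62)]
lid_hinge [([0.705, 0.011, 0.047], 0.73)]
plate [([0.477, -0.126, -0.002], 0.83), ([0.515, -0.261, 0.001], 0.77), ([0.544, -0.217, -0.001], 0.65), ([0.394, -0.315, -0.003], 0.64)]
pry [([0.498, 0.299, 0.002], 0.59)]
pry_tip [([0.59, 0.312, 0.007], 0.87)]
pot [([0.676, 0.269, 0.0], 0.92)]
spool [([0.674, -0.243, -0.002], 0.62), ([0.65, 0.026, 0.001], 0.52)]
top [[-0.049, 0.974, -0.222, 0.288], [-0.999, -0.049, 0.007, 0.039], [-0.004, 0.222, 0.975, 1.244], [0.0, 0.0, 0.0, 1.0]] -0.039814166944718794
box [([0.644, 0.028, 0.002], 0.6)]
notch [([0.591, 0.036, 0.037], 0.74)]
lid_edge [([0.586, 0.042, 0.053], 0.94), ([0.679, 0.266, 0.002], 0.16)]
lid_hinge [([0.712, 0.014, 0.044], 0.69)]
plate [([0.389, -0.312, -0.0], 0.87), ([0.474, -0.126, 0.001], 0.77), ([0.511, -0.262, 0.003], 0.57)]
pry [([0.497, 0.299, -0.003], 0.79)]
pry_tip []
pot [([0.681, 0.267, -0.002], 0.54)]
spool [([0.676, -0.246, 0.008], 0.76)]
```

View pics/top0.png

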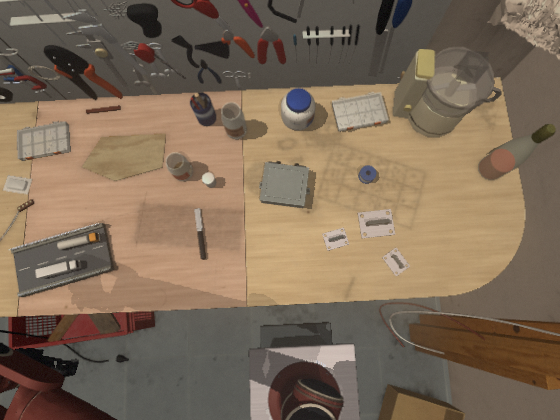

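View pics/scene0.png

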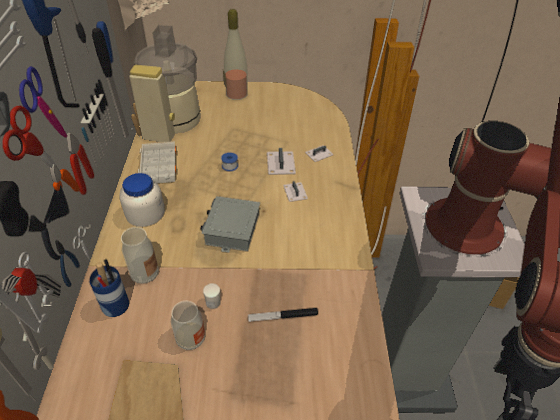

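The top view shows the box at (285,185) and the pry at (200,235) with its tip up. The plate look-alikes are at (377,223), (335,239) and (397,261). (377,223) looks the largest, so I'll check it by size and in a crop.

```bash
cat >> h.py <<'E'
def rect(P):
    (c,s,a)=cv2.minAreaRect((P[:,:2]*1000).astype(np.float32)); return np.round(c,1),np.round(s,1),round(a,1)
E
python3 - <<'E'
from h import *
for c in("top","scene"):
    f=grab_frame(c); W=world(f)
    if c=="top":
        im=np.hstack([cv2.resize(f["color"][200:280,310:420],None,fx=4,fy=4,interpolation=2),cv2.resize(f["color"][200:280,170:260],None,fx=4,fy=4,interpolation=2)]);save("crop1.png",im)
    for t in("plate","pry","box","lid","pot","spool"):
        for d in cut_out(c,t)[:4]:
            m=d["pixels"]; P=W[m]; P=P[~np.isnan(P[:,0])]
            if len(P)<20: continue
            print(c,t,round(d["p"],2),len(P),"px",np.argwhere(m).mean(0).round()[::-1],"all",*rect(P),"zpct",np.percentile(P[:,2],[5,50,95]).round(4))
            if t=="plate":
                H=P[P[:,2]>0.02]; print("  handle",*rect(H) if len(H)>3 else"",H.mean(0).round(4) if len(H) else "")
            if t in("lid","box"):
                H=P[(P[:,2]>0.042)]; print("  lidtop",*rect(H))
            if t=="pry":
                H=P[P[:,2]>0.0115];print("  handle",*rect(H),H.mean(0).round(4)); q=P[:,:2]-P[:,:2].mean(0); s=np.linalg.svd(q,full_matrices=0)[2][0]; print("  dir",s.round(3),"angle",np.arctan2(*s[::-1]), (P[:,:2].mean(0)+np.outer([ (q@s).min(),(q@s).max()],s)).round(4).tolist())
E
```

```text
top plate 0.97 771 px [376. 224.] all [ 512.7 -260.9] [ 79.4 109.7] 0.9 zpct [0.0004 0.0048 0.0361]
  handle [ 514.3 -259.9] [12.7 70.5] 3.7 [ 0.5134 -0.2591  0.035 ]
top plate 0.7 442 px [396. 262.] all [ 388.2 -310.6] [75.7 61.1] 27.7 zpct [-0.001   0.0034  0.0236]
  handle [ 389.1 -310.9] [45.7  9.6] 32.1 [ 0.3887 -0.3107  0.0241]
top plate 0.65 349 px [335. 238.] all [ 471.3 -125.5] [53.9 72. ] 14.3 zpct [-0.0007  0.0038  0.0253]
  handle [ 471.2 -125.6] [ 8.1 45.8] 12.5 [ 0.471  -0.1255  0.0247]
top pry 0.85 299 px [199. 233.] all [510.5 304.9] [167.3  21.3] 6.4 zpct [0.0048 0.013  0.0193]
  handle [508.  302.9] [161.9  17.8] 6.4 [0.4883 0.3001 0.0157]
  dir [-0.991 -0.134] angle -3.0075829897628155 [[0.5937, 0.3141], [0.4277, 0.2917]]
top box 0.72 1792 px [284. 185.] all [653.5  27.2] [159.1 139.2] 79.4 zpct [0.029  0.0515 0.0558]
  lidtop [648.8  27.3] [141.1 129.8] 79.4
top lid 0.74 1716 px [284. 184.] all [648.9  30.9] [150.  129.7] 77.8 zpct [0.0473 0.0516 0.0558]
  lidtop [647.6  27.8] [141.7 127.3] 79.5
top pot 0.67 149 px [208. 179.] all [678.2 268.1] [39.7 35.2] 23.1 zp
[... 1034 characters left out ...]
 [0.586, 0.3128]]
scene box 0.66 2511 px [231. 223.] all [651.9   6.7] [208.4 152. ] 79.4 zpct [0.0033 0.0477 0.0516]
  lidtop [645.7  28.6] [146.6 131.5] 79.4
scene lid 0.6 1844 px [232. 218.] all [648.7   2.8] [197.7 146.2] 80.3 zpct [0.045  0.0485 0.0518]
  lidtop [643.9  28.9] [146.6 127.8] 79.4
scene pot 0.89 324 px [212. 296.] all [672.6 271.2] [39.8 40.6] 17.7 zpct [0.0061 0.049  0.0539]
scene pot 0.49 259 px [230. 162.] all [ 669.7 -240.8] [48.7 53.3] 1.6 zpct [-0.0009  0.0279  0.0337]
scene spool 0.59 236 px [229. 161.] all [ 672.3 -241.6] [47.4 55.5] 5.1 zpct [0.0021 0.0284 0.0338]
scene spool 0.33 2530 px [230. 224.] all [652.5   9.4] [206.9 152. ] 79.4 zpct [0.0024 0.0476 0.0516]
```

View pics/crop1.png

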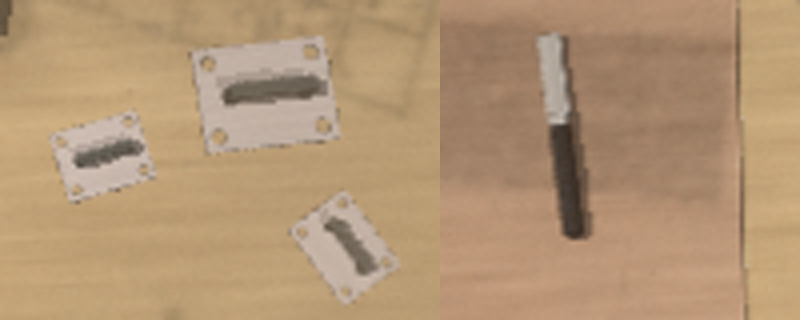

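The crop confirms it: the plate at (377,223) measures about 84x108 with a 70 mm handle, while the other two are clearly smaller. The pry's tip points towards +x. Next I'll work out the moves.

```bash
cat >> h.py <<'E'
BOX=np.array([.6455,.0283]); BY=np.radians(-10.6)
def box(x,y=0,yaw=BY): return BOX+np.array([[np.cos(yaw),-np.sin(yaw)],[np.sin(yaw),np.cos(yaw)]])@[x/1000,y/1000]
def down(xaz): # tool down, tool x at azimuth xaz
    return R.from_euler('z',xaz)*R.from_euler('x',np.pi)
def quat(q): return R.from_quat(np.r_[q[1:],q[0]])
def plan(targets,start=None):
    """targets: (xyz, Rot); prints shift/turn fractions from measured start pose"""
    s=state(); p0,r0=(s["tool_pos"],quat(s["tool_rot"])) if start is None else start
    for p,r in targets:
        print((r0.inv().apply(np.array(p)-p0)/.5).round(4),((r0.inv()*r).as_rotvec()/1.5).round(4))
    return targets[-1]
E
python3 - <<'E'
from h import *
r=down(np.radians(187))
plan([([.497,.300,.12],r),([.497,.300,.004],r)])
E
```

```text
[-0.788  -0.3973  0.2226] [ 0.      0.     -0.2693]
[-0.788  -0.3973  0.4546] [ 0.      0.     -0.2693]
```

>>> jog_arm:
  motion: "45 -0.16 -0.08 0.04 0 0 -0.06; 45 -0.32 -0.16 0.09 0 0 -0.12; 45 -0.48 -0.24 0.13 0 0 -0.18; 45 -0.64 -0.32 0.18 0 0 -0.24; 45 -0.788 -0.397 0.222 0 0 -0.269"

```text
time: 2.33
tool_pos: [0.3976, 0.393, 0.1556]
tool_rot: [0.0, -0.062, 0.998, 0.0]
contact_force: [0.7, 0.2, 0.0]
gripper_width: 0.448
grasp_force: 0.0
```

```bash
python3 - <<'E'
from h import *
print(state()["joint_vel"].round(3))
r=down(np.radians(187))
plan([([.497,.300,.06],r),([.497,.300,.004],r)])
E
```

```text
[-8.700e-01  9.900e-02  1.150e-01  1.000e-03 -2.250e-01 -1.194e+00]
[-0.1742 -0.2092  0.1912] [0.0004 0.0006 0.0009]
[-0.1741 -0.2092  0.3032] [0.0004 0.0006 0.0009]
```

>>> jog_arm:
  motion: "45 -0.08 -0.1 0.1 0 0 0; 45 -0.15 -0.2 0.15 0 0 0; 45 -0.174 -0.209 0.19 0 0 0; 45 -0.174 -0.209 0.19 0 0 0; 45 -0.174 -0.209 0.19 0 0 0"

```text
time: 2.95
tool_pos: [0.4953, 0.3017, 0.0613]
tool_rot: [0.0, -0.061, 0.998, 0.0]
contact_force: [-0.9, 0.5, 0.3]
gripper_width: 0.455
grasp_force: 0.0
```

```bash
python3 - <<'E'
from h import *
s=state();print(s["tool_pos"])
r=down(np.radians(187))
plan([([.497,.300,.004],r)])
for c in("top","scene"): 
    f=grab_frame(c);W=world(f)
    for t in("pry","pry_tip"): print([(np.round(d["at"],3).tolist(),round(d["p"],2)) for d in place_of(c,t)])
    if c=="scene": save("s1.png",cv2.resize(f["color"][230:370,200:400],None,fx=4,fy=4,interpolation=2))
E
```

```text
[0.49534098 0.30171095 0.06130606]
[-0.0028 -0.0039  0.1146] [ 0.0003  0.0003 -0.0003]
[]
[]
[([0.498, 0.299, 0.003], 0.96)]
[([0.588, 0.312, 0.012], 0.82)]
```

View pics/s1.png

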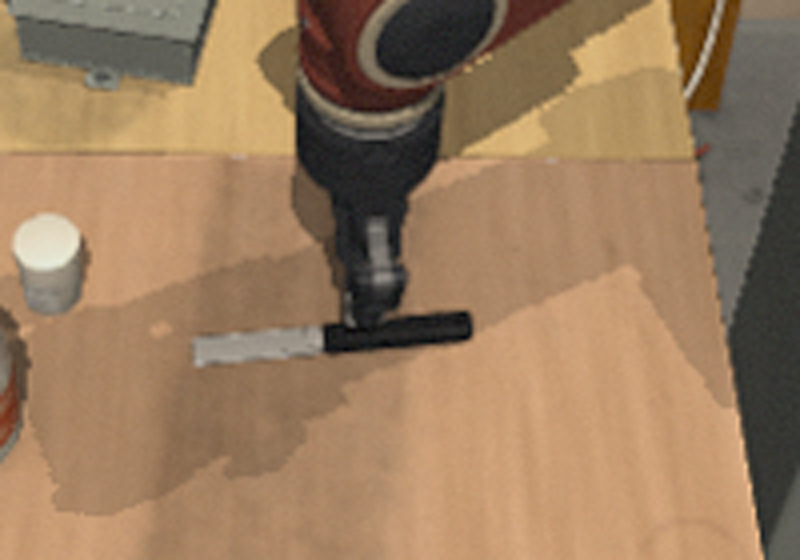

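The gripper is above the handle near its balance point, with one finger in front of the bar at about (365,310) in the crop. I'll go down and grip.

>>> jog_arm:
  motion: "45 -0.003 -0.004 0.05 0 0 0; 45 -0.003 -0.004 0.09 0 0 0; 45 -0.003 -0.004 0.112 0 0 0; 45 -0.003 -0.004 0.112 0 0 0; 0 -0.003 -0.004 0.112 0 0 0"

```text
time: 3.88
tool_pos: [0.4976, 0.2997, 0.0054]
tool_rot: [0.001, -0.061, 0.998, 0.0]
contact_force: [-0.9, -0.3, -0.2]
gripper_width: 0.249
grasp_force: 0.0
```

>>> jog_arm:
  motion: "0 0 0 0 0 0 0; 0 0 0 0 0 0 0; 0 0 0 0 0 0 0; 0 0 0 0 0 0 0; 0 0 0 0 0 0 0"

```text
time: 4.5
tool_pos: [0.4979, 0.2998, 0.0058]
tool_rot: [0.001, -0.061, 0.998, 0.0]
contact_force: [0.0, -0.5, 5.8]
gripper_width: 0.165
grasp_force: 61.7
```

Gripped. Lift and move to the standoff in front of the notch.

```bash
python3 - <<'E'
from h import *
r=down(np.pi+BY); r0=down(np.radians(187))
a=box(-175); s=state()["tool_pos"]
plan([([s[0],s[1],.10],r0),([*a,.10],r)])
E
```

```text
[-3.000e-04  1.000e-04 -1.884e-01] [ 0.0004  0.0012 -0.0003]
[ 0.1063 -0.469  -0.1888] [0.0005 0.0011 0.2045]
```

>>> jog_arm:
  motion: "0 0 0 -0.05 0 0 0; 0 0 0 -0.12 0 0 0; 0 0.02 -0.08 -0.188 0 0 0.03; 0 0.045 -0.19 -0.188 0 0 0.08; 0 0.07 -0.3 -0.188 0 0 0.13"

```text
time: 5.12
tool_pos: [0.48, 0.1449, 0.0987]
tool_rot: [0.0, 0.037, 0.999, -0.0]
contact_force: [1.7, -0.8, -0.3]
gripper_width: 0.165
grasp_force: 60.9
```

>>> jog_arm:
  motion: "0 0.0 -0.07 0 0 0 0.035; 0 0.0 -0.145 0 0 0 0.0745; 0 0 -0.165 0 0 0 0.0745; 0 0 -0.165 0 0 0 0.0745; 0 0 -0.165 0 0 0 0.0745"

```text
time: 5.75
tool_pos: [0.4744, 0.0649, 0.0985]
tool_rot: [-0.0, 0.092, 0.996, 0.0]
contact_force: [0.6, -0.0, -1.3]
gripper_width: 0.161
grasp_force: 61.0
```

```bash
python3 - <<'E'
from h import *
s=state();print(s["tool_pos"],s["time"],s["gripper_width"], box(-175), (quat(s["tool_rot"]).as_matrix()[:,0]))
for c in("top","scene"):
    f=grab_frame(c);W=world(f)
    for t in("pry","pry_tip","notch","box"): print(c,t,[(np.round(d["at"],4).tolist(),round(d["p"],2)) for d in place_of(c,t)])
    for d in cut_out(c,"pry")[:1]:
        P=W[d["pixels"]];P=P[~np.isnan(P[:,0])&(P[:,2]>.05)];q=P-P.mean(0);v=np.linalg.svd(q[:,:2],full_matrices=0)[2][0]
        print(P.mean(0),v,np.degrees(np.arctan(v[1]/v[0])),P[np.argmax(P[:,0])], np.percentile(P[:,2],[5,50,95]))
    im=f["color"]
    save(f"{c}2.png",cv2.resize(im[180:320,180:380] if c=="scene" else im[150:250,210:340],None,fx=4,fy=4,interpolation=2))
E
```

```text
[0.47443456 0.06490598 0.09853323] 5.75 0.1607087580572392 [0.47348631 0.06049149] [-9.83180836e-01  1.82634192e-01  4.42758854e-04]
top pry [([0.4727, 0.0601, 0.0928], 0.62)]
top pry_tip []
top notch [([0.5934, 0.0387, 0.039], 0.91)]
top box [([0.6443, 0.0264, -0.001], 0.91)]
scene pry [([0.4756, 0.0673, 0.0907], 0.64)]
scene pry_tip [([0.5667, 0.0502, 0.1016], 0.72), ([0.6746, 0.2686, 0.0014], 0.7)]
scene notch [([0.5876, 0.0384, 0.0351], 0.63)]
scene box [([0.6448, 0.0296, -0.0017], 0.75)]
[0.4793869  0.06805407 0.10200105] [-0.97739883  0.2114037 ] -12.204625245481132 [0.56170886 0.04091718 0.0988322 ] [0.09623784 0.10179903 0.10792458]
```

View pics/scene2.png

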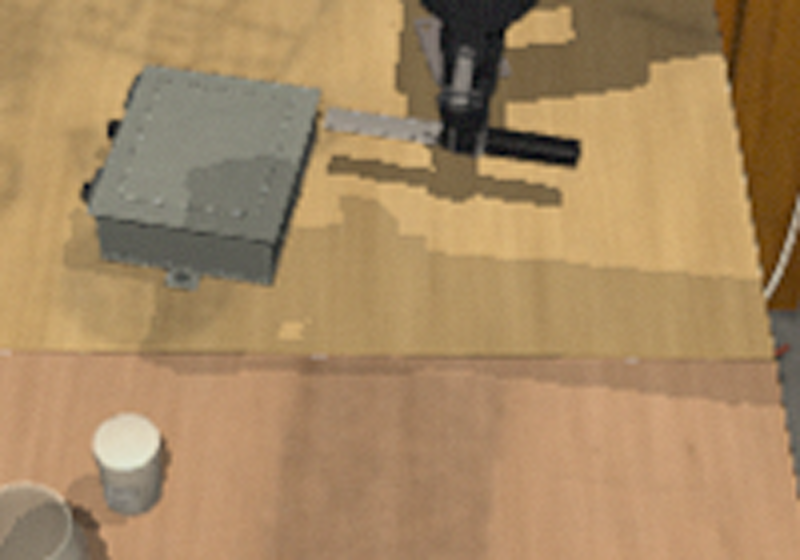

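The pry is held straight and level, with its tip just short of the box front. Plan the lowering, the insertion and the arc.

```bash
python3 - <<'E'
from h import *
r=down(np.pi+BY)
zt=.0025
def T(tx,tz): return ([*box(tx-95),tz/1000-zt],r)
a=plan([T(-80,37),T(-19,37)])
print("arc from insert; radius 83, blade top +1.5")
for ang in np.radians([6,12,20,30,40,50,60,70,80,90,100,108]): 
    plan([T(64-83*np.cos(ang),45+83*np.sin(ang))],start=(np.array(a[0]),a[1]))
E
```

```text
[ 0.0007 -0.0073  0.1285] [-0.  0. -0.]
[-0.1213 -0.0073  0.1285] [-0.  0. -0.]
arc from insert; radius 83, blade top +1.5
[-0.0009 -0.     -0.0334] [0. 0. 0.]
[-0.0036  0.     -0.0505] [0. 0. 0.]
[-0.01   -0.     -0.0728] [0. 0. 0.]
[-0.0222  0.     -0.099 ] [0. 0. 0.]
[-0.0388  0.     -0.1227] [0. 0. 0.]
[-0.0593  0.     -0.1432] [0. 0. 0.]
[-0.083   0.     -0.1598] [0. 0. 0.]
[-0.1092  0.     -0.172 ] [0. 0. 0.]
[-0.1372  0.     -0.1795] [0. 0. 0.]
[-0.166  0.    -0.182] [0. 0. 0.]
[-0.1948  0.     -0.1795] [0. 0. 0.]
[-0.2173  0.     -0.1739] [0. 0. 0.]
```

>>> jog_arm:
  motion: "0 0 -0.0073 0.05 0 0 0; 0 0 -0.0073 0.1 0 0 0; 0 0 -0.0073 0.1285 0 0 0; 0 0 -0.0073 0.1285 0 0 0; 0 0 -0.0073 0.1285 0 0 0"

```text
time: 6.98
tool_pos: [0.4747, 0.0604, 0.0354]
tool_rot: [0.001, 0.092, 0.996, 0.0]
contact_force: [0.7, 0.2, -1.1]
gripper_width: 0.166
grasp_force: 61.0
```

```bash
python3 - <<'E'
from h import *
s=state();print(s["tool_pos"],s["contact_force"])
r=down(np.pi+BY)
plan([([*box(-19-95),.0345],r)])
for t in ("pry_tip","notch"):print(place_of("scene",t))
E
```

```text
[0.47465848 0.06040713 0.03542164] [ 0.66291599  0.16268233 -1.07303134]
[-0.1197 -0.0003  0.002 ] [0.0002 0.001  0.    ]
[{'at': [0.5667, 0.0502, 0.1016], 'p': 0.72}, {'at': [0.6746, 0.2686, 0.0014], 'p': 0.7}]
[{'at': [0.5876, 0.0384, 0.0351], 'p': 0.63}]
```

>>> jog_arm:
  motion: "0 -0.025 0 0.001 0 0 0; 0 -0.05 0 0.001 0 0 0; 0 -0.08 0 0.001 0 0 0; 0 -0.12 0 0.001 0 0 0; 0 -0.12 0 0.001 0 0 0"

```text
time: 7.7
tool_pos: [0.5346, 0.0489, 0.0343]
tool_rot: [0.0, 0.093, 0.996, 0.0]
contact_force: [-0.7, 0.1, -0.8]
gripper_width: 0.164
grasp_force: 61.0
```

```bash
python3 - <<'E'
from h import *
s=state();print(s["tool_pos"],s["contact_force"],box(-114))
f=grab_frame("scene");save("s3.png",cv2.resize(f["color"][180:280,180:320],None,fx=5,fy=5,interpolation=2))
print(place_of("scene","pry"),place_of("scene","lid_edge"))
E
```

```text
[0.53462415 0.04891417 0.03432316] [-0.69348192  0.05644453 -0.81524543] [0.53344537 0.04927045]
[{'at': [0.5338, 0.0463, 0.0296], 'p': 0.76}] [{'at': [0.5844, 0.037, 0.0456], 'p': 0.63}]
```

View pics/s3.png

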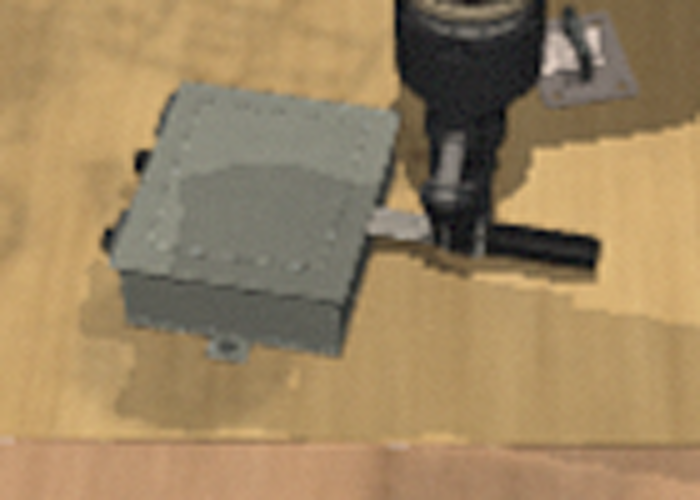

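The blade is in the notch under the lid edge, at about (390,220) in the crop, with no contact force. Now lever up along the arc.

>>> jog_arm:
  motion: "0 0 0 -0.017 0 0 0; 0 -0.001 0 -0.034 0 0 0; 0 -0.004 0 -0.05 0 0 0; 0 -0.01 0 -0.073 0 0 0; 0 -0.022 0 -0.099 0 0 0"

```text
time: 8.48
tool_pos: [0.5437, 0.0474, 0.0843]
tool_rot: [-0.0, 0.092, 0.996, 0.0]
contact_force: [0.5, 0.3, -2.1]
gripper_width: 0.164
grasp_force: 60.8
```

```bash
python3 - <<'E'
from h import *
s=state();print(s["tool_pos"],s["contact_force"],s["gripper_width"])
f=grab_frame("scene")
print(place_of("scene","pry"),place_of("scene","lid_edge"),place_of("scene","pry_tip"))
E
```

```text
[0.54372491 0.04735911 0.08434741] [ 0.4526127   0.31895148 -2.09201564] 0.16425266188039503
[{'at': [0.5421, 0.047, 0.0783], 'p': 0.77}] [{'at': [0.6001, 0.0303, 0.1042], 'p': 0.79}] []
```

>>> jog_arm:
  motion: "0 -0.017 0 -0.024 0 0 0; 0 -0.037 0 -0.044 0 0 0; 0 -0.061 0 -0.061 0 0 0; 0 -0.087 0 -0.073 0 0 0; 0 -0.115 0 -0.08 0 0 0"

```text
time: 9.3
tool_pos: [0.6016, 0.0365, 0.1242]
tool_rot: [0.001, 0.092, 0.996, 0.0]
contact_force: [0.3, 0.8, -0.1]
gripper_width: 0.164
grasp_force: 60.9
```

>>> jog_arm:
  motion: "0 -0.015 0 -0.002 0 0 0; 0 -0.029 0 -0.003 0 0 0; 0 -0.044 0 -0.002 0 0 0; 0 -0.058 0 0 0 0 0; 0 -0.08 0 0.004 0 0 0"

```text
time: 9.93
tool_pos: [0.6398, 0.0294, 0.1213]
tool_rot: [-0.0, 0.092, 0.996, -0.0]
contact_force: [0.6, -0.5, -1.4]
gripper_width: 0.162
grasp_force: 60.9
```

```bash
python3 - <<'E'
from h import *
s=state();print(s["tool_pos"],s["contact_force"],s["gripper_width"])
f=grab_frame("scene");save("s4.png",cv2.resize(f["color"][130:300,150:370],None,fx=3.5,fy=3.5,interpolation=2))
print(place_of("scene","pry"),place_of("scene","lid_edge"),place_of("scene","pry_tip"))
E
```

```text
[0.63983794 0.02935965 0.12126981] [ 0.64751777 -0.53611198 -1.37078198] 0.1615575603536644
[{'at': [0.6385, 0.0304, 0.1209], 'p': 0.68}] [{'at': [0.7489, 0.0074, 0.1626], 'p': 0.56}] [{'at': [0.7334, 0.0128, 0.1223], 'p': 0.87}]
```

View pics/s4.png

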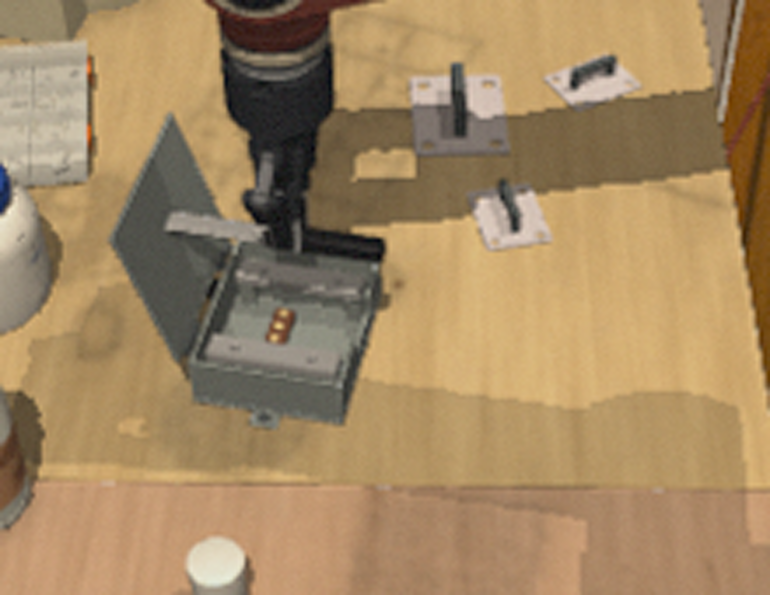

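The lid is past upright, with its edge at about (170,120), and the box interior and rails are visible. I'll back off and lay the pry down at a clear spot around (0.47, 0.23).

```bash
python3 - <<'E'
from h import *
r=down(np.pi+BY)
plan([([.47,.23,.12],r),([.47,.23,.04],r)])
E
```

```text
[0.4071 0.332  0.0027] [-0.     -0.0004 -0.0001]
[0.407  0.332  0.1627] [-0.     -0.0004 -0.0001]
```

>>> jog_arm:
  motion: "0 0.11 0 0 0 0 0; 0 0.2 0.06 0 0 0 0; 0 0.28 0.14 0 0 0 0; 0 0.35 0.23 0 0 0 0; 0 0.407 0.31 0.02 0 0 0"

```text
time: 10.75
tool_pos: [0.4673, 0.2209, 0.1126]
tool_rot: [0.001, 0.092, 0.996, 0.001]
contact_force: [0.1, 0.5, -0.5]
gripper_width: 0.168
grasp_force: 61.0
```

>>> jog_arm:
  motion: "0 0 0.022 0.04 0 0 0; 0 0 0.022 0.09 0 0 0; 0 0 0.022 0.142 0 0 0; 0 0 0.022 0.142 0 0 0; 0 0 0.022 0.142 0 0 0"

```text
time: 11.38
tool_pos: [0.4705, 0.2302, 0.0415]
tool_rot: [0.001, 0.092, 0.996, 0.0]
contact_force: [0.4, -0.3, -0.7]
gripper_width: 0.164
grasp_force: 61.0
```

```bash
python3 - <<'E'
from h import *
s=state();print(s["tool_pos"],s["contact_force"])
plan([([.47,.23,.0055],down(np.pi+BY))])
for c in("scene","top"):
    f=grab_frame(c)
    for t in("pry","lid_edge","plate","thread_a","thread_b"): print(c,t,[(np.round(d["at"],4).tolist(),round(d["p"],2)) for d in place_of(c,t)])
E
```

```text
[0.47053434 0.23015915 0.04150295] [ 0.37474373 -0.29900678 -0.6927787 ]
[ 0.0011 -0.0006  0.072 ] [ 0.0004  0.0008 -0.0001]
scene pry [([0.4712, 0.233, 0.0368], 0.55)]
scene lid_edge [([0.7745, 0.0002, 0.1521], 0.57)]
scene plate [([0.5111, -0.2602, 0.0001], 0.68)]
scene thread_a [([0.6833, 0.0646, 0.0368], 0.97), ([0.6062, -0.0058, 0.0407], 0.66)]
scene thread_b [([0.6833, 0.0646, 0.0368], 0.97), ([0.6062, -0.0058, 0.0407], 0.66)]
top pry []
top lid_edge [([0.7743, 0.0078, 0.1568], 0.87)]
top plate [([0.3872, -0.3143, 0.0009], 0.92), ([0.5103, -0.2597, 0.0015], 0.89), ([0.4732, -0.1283, 0.0002], 0.76), ([0.7119, 0.0174, 0.043], 0.53)]
top thread_a [([0.6859, 0.0681, 0.0403], 0.92), ([0.6105, -0.0079, 0.0401], 0.88)]
top thread_b [([0.6859, 0.0681, 0.0403], 0.92), ([0.6105, -0.0079, 0.0401], 0.88)]
```

>>> jog_arm:
  motion: "0 0 0 0.03 0 0 0; 0 0 0 0.055 0 0 0; 0 0 0 0.07 0 0 0; 0 0 0 0.07 0 0 0; 30 0 0 0.071 0 0 0"

```text
time: 12.6
tool_pos: [0.47, 0.2301, 0.0047]
tool_rot: [0.0, 0.092, 0.996, -0.0]
contact_force: [0.1, -0.7, -0.3]
gripper_width: 0.3
grasp_force: 0.0
```

>>> jog_arm:
  motion: "40 0 0 0 0 0 0; 45 0 0 0 0 0 0; 45 0 0 0 0 0 0; 45 0 0 -0.04 0 0 0; 45 0 0 -0.12 0 0 0"

```text
time: 13.22
tool_pos: [0.4682, 0.2294, 0.0635]
tool_rot: [-0.002, 0.092, 0.996, -0.001]
contact_force: [1.1, 1.0, 0.5]
gripper_width: 0.453
grasp_force: 0.0
```

```bash
cat > m.py <<'E'
from h import *
acc=[]
for k in range(3):
  for c in("scene","top"):
    f=grab_frame(c)
    r=[np.round(d["at"],4).tolist() for d in place_of(c,"thread_a") if d["p"]>.5]
    q=[np.round(d["at"],4).tolist() for d in place_of(c,"hole_a") if d["p"]>.4 and d["at"][1]<-.19 and .45<d["at"][0]<.58]
    p=[np.round(d["at"],4).tolist() for d in place_of(c,"plate") if d["p"]>.4]
    if k==0: print(c,"thr",r,"hol",q,"pl",p)
W=world(f)
E
python3 - <<'E'
from h import *
s=state();print(s["tool_pos"],s["contact_force"],s["gripper_width"])
for c in("scene","top"):
    f=grab_frame(c);W=world(f)
    for t in("thread_a","hole_a","pry","lid_edge"): print(c,t,[(np.round(d["at"],4).tolist(),round(d["p"],2)) for d in place_of(c,t)])
    # box rails: points z 36..44 ; rim 44..50 
    for d in cut_out(c,"box")[:1]:
        P=W[d["pixels"]];P=P[~np.isnan(P[:,0])&(P[:,2]>.036)&(P[:,2]<.052)]; print(c,"rim",*rect(P))
    for d in cut_out(c,"plate")[:3]:
        P=W[d["pixels"]];P=P[~np.isnan(P[:,0])]; H=P[P[:,2]>.028]
        if len(H)>10: print(c,"plate",*rect(P),"h",*rect(H))
E
```

```text
[0.46815273 0.22938157 0.06352821] [1.05935182 1.03452758 0.53198646] 0.4532954641253643
scene thread_a [([0.6848, 0.0639, 0.0384], 0.93), ([0.6052, -0.0064, 0.0388], 0.78)]
scene hole_a [([0.5436, -0.2179, -0.0017], 0.88), ([0.4865, -0.3044, 0.0022], 0.87)]
scene pry [([0.4682, 0.2311, 0.001], 0.92)]
scene lid_edge [([0.7732, 0.0004, 0.1508], 0.61)]
scene rim [650.   27.1] [144.8 133.1] 79.4
scene plate [526.5 -67.9] [520.7  79.6] 86.8 h [508.7 -44.8] [476.2  21.1] 89.4
top thread_a [([0.6831, 0.0655, 0.0409], 0.88), ([0.6092, -0.0071, 0.0396], 0.72)]
top hole_a [([0.4555, -0.1619, 0.0011], 0.87), ([0.4852, -0.0952, 0.0052], 0.85), ([0.4239, -0.3145, -0.0011], 0.79), ([0.5443, -0.2184, -0.0011], 0.69), ([0.3595, -0.3067, 0.0017], 0.62)]
top pry [([0.6852, 0.0649, 0.0389], 0.23)]
top lid_edge [([0.7749, 0.008, 0.1575], 0.66)]
top rim [652.8  25.8] [139.7 132.3] 79.4
top plate [ 516.7 -260.8] [ 89.  110.7] 3.4 h [ 514.  -260.4] [12.1 71.3] 4.5
```

Pry laid down. Now to the plate.

```bash
python3 - <<'E'
from h import *
r=down(np.radians(94)); 
plan([([.5125,-.2605,.12],r)])
print(state()["joint_pos"])
E
```

```text
[-0.2645 -0.9484 -0.1107] [-5.000e-04 -2.000e-04  8.773e-01]
[ 3.12857310e-01 -2.32043930e-02  1.98372281e+00  6.41891193e-06
  1.18187134e+00 -1.07287056e+00]
```

>>> jog_arm:
  motion: "45 -0.02 -0.06 -0.1 0 0 0.1; 45 -0.06 -0.18 -0.11 0 0 0.22; 45 -0.1 -0.3 -0.11 0 0 0.34; 45 -0.14 -0.42 -0.11 0 0 0.46; 45 -0.18 -0.54 -0.11 0 0 0.58"

```text
time: 14.55
tool_pos: [0.5084, -0.0508, 0.1203]
tool_rot: [0.0, 0.506, 0.863, 0.0]
contact_force: [0.9, 0.4, -0.2]
gripper_width: 0.45
grasp_force: 0.0
```

>>> jog_arm:
  motion: "45 0.3 -0.05 0 0 0 0.1; 45 0.3 -0.1 0 0 0 0.2; 45 0.4 -0.1 0 0 0 0.297; 45 0.4 -0.1 0 0 0 0.297; 45 0.4 -0.1 0 0 0 0.297"

```text
time: 15.18
tool_pos: [0.3656, 0.1012, 0.1199]
tool_rot: [0.0, 0.681, 0.732, 0.0]
contact_force: [0.7, -0.2, -0.5]
gripper_width: 0.449
grasp_force: 0.0
```

```bash
python3 - <<'E'
from h import *
r=down(np.radians(94)); 
plan([([.5125,-.2605,.06],r)])
E
```

```text
[-0.743   0.2403  0.1201] [0.0005 0.0001 0.0021]
```

That second row set had the wrong sign on the shift. It went through free space at z=0.12 with no contact force. Correcting it now.

>>> jog_arm:
  motion: "45 -0.12 0.04 0 0 0 0; 45 -0.24 0.08 0 0 0 0; 45 -0.36 0.12 0 0 0 0; 45 -0.48 0.16 0 0 0 0; 45 -0.6 0.2 0.05 0 0 0"

```text
time: 15.8
tool_pos: [0.4866, -0.1893, 0.0998]
tool_rot: [0.003, 0.683, 0.731, 0.001]
contact_force: [0.1, -1.0, 0.9]
gripper_width: 0.453
grasp_force: 0.0
```

>>> jog_arm:
  motion: "45 -0.1 0.03 0.03 0 0 0; 45 -0.143 0.04 0.06 0 0 0.002; 45 -0.143 0.04 0.07 0 0 0.002; 45 -0.143 0.04 0.07 0 0 0.002; 45 -0.143 0.04 0.07 0 0 0.002"

```text
time: 16.42
tool_pos: [0.5091, -0.254, 0.0635]
tool_rot: [0.0, 0.683, 0.731, 0.0]
contact_force: [0.2, 0.3, 0.8]
gripper_width: 0.45
grasp_force: 0.0
```

```bash
python3 - <<'E'
from h import *
r=down(np.radians(94)); print(state()["tool_pos"])
plan([([.5125,-.2605,.012],r)])
f=grab_frame("scene");W=world(f)
save("s5.png",cv2.resize(f["color"][100:220,220:360],None,fx=5,fy=5,interpolation=2))
print([(np.round(d["at"],4).tolist(),round(d["p"],2)) for d in place_of("scene","plate")])
for d in cut_out("scene","plate"):
    m=d["pixels"];P=W[m];P=P[~np.isnan(P[:,0])&(P[:,1]<-.19)&(P[:,0]>.45)]
    H=P[(P[:,2]>.022)&(P[:,2]<.045)]
    if len(H)>10: print(rect(P),"h",rect(H))
E
```

```text
[ 0.50913675 -0.25399533  0.06345548]
[-0.0134  0.0058  0.1029] [ 0.0004  0.0003 -0.0012]
[([0.5096, -0.2567, 0.0023], 0.81), ([0.4738, -0.1267, -0.0024], 0.56), ([0.3935, -0.3146, 0.0002], 0.49)]
(array([ 509.8, -264.3]), array([ 85.1, 127.5]), 3.1) h (array([ 510.1, -255. ]), array([12. , 68.6]), 4.0)
```

View pics/s5.png

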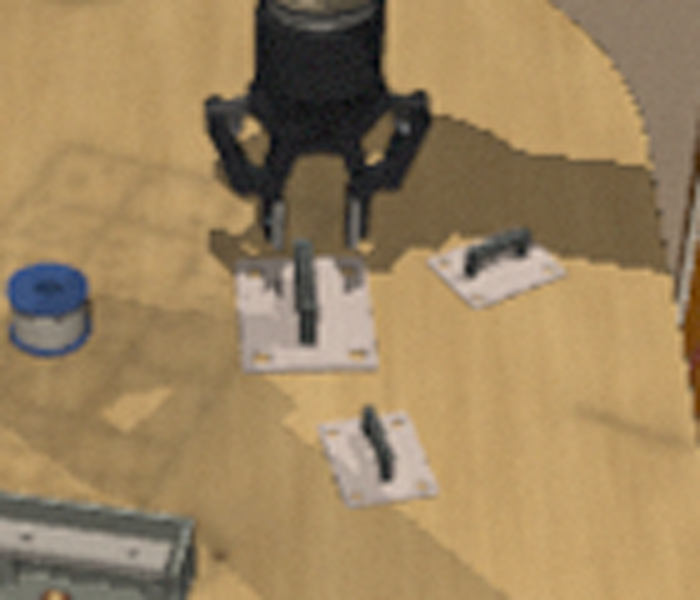

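The fingers straddle the bow handle of the large plate, at about (305,300). Go down and grip.

>>> jog_arm:
  motion: "45 -0.01 0.005 0.04 0 0 0; 45 -0.01 0.005 0.08 0 0 0; 45 -0.01 0.005 0.102 0 0 0; 45 -0.01 0.005 0.102 0 0 0; 0 -0.01 0.005 0.102 0 0 0"

```text
time: 17.2
tool_pos: [0.5122, -0.2594, 0.0124]
tool_rot: [0.0, 0.683, 0.73, 0.0]
contact_force: [-0.1, 0.4, 0.6]
gripper_width: 0.25
grasp_force: 0.0
```

>>> jog_arm:
  motion: "0 0 0 0 0 0 0; 0 0 0 0 0 0 0; 0 0 0 0 0 0 0; 0 0 0 0 0 0 0; 0 0 0 0 0 0 0"

```text
time: 17.82
tool_pos: [0.5125, -0.2597, 0.0129]
tool_rot: [0.001, 0.683, 0.73, 0.0]
contact_force: [-0.9, 0.4, 5.9]
gripper_width: 0.131
grasp_force: 59.9
```

```bash
python3 - <<'E'
from h import *
s=state();p=s["tool_pos"];print(p,s["gripper_width"],s["contact_force"])
r=down(np.radians(90)+BY)
plan([([p[0],p[1],.15],down(np.radians(94))),([*BOX,.15],r)])
E
```

```text
[ 0.51251473 -0.25970681  0.0128927 ] 0.13090217434861276 [-0.93494352  0.41503009  5.86897687]
[-0.0003  0.0004 -0.2742] [ 0.0009  0.0006 -0.0017]
[ 0.5566  0.3044 -0.2743] [0.001  0.0005 0.1681]
```

>>> jog_arm:
  motion: "0 0 0 -0.06 0 0 0; 0 0 0 -0.15 0 0 0; 0 0.04 0.02 -0.25 0 0 0.01; 0 0.13 0.07 -0.274 0 0 0.04; 0 0.22 0.12 -0.274 0 0 0.07"

```text
time: 18.45
tool_pos: [0.5652, -0.1448, 0.1502]
tool_rot: [0.001, 0.721, 0.693, 0.001]
contact_force: [-0.2, -0.2, -2.1]
gripper_width: 0.13
grasp_force: 59.0
```

```bash
python3 - <<'E'
from h import *
s=state();print(s["gripper_width"],s["contact_force"],s["tool_pos"],s["grasp_force"])
r=down(np.radians(90)+BY)
plan([([*BOX,.15],r)])
E
```

```text
0.13046105181227993 [-0.18952623 -0.2491379  -2.05458583] [ 0.56518633 -0.14479464  0.15022328] 59.019994139671326
[0.3524 0.1465 0.0005] [0.0016 0.0004 0.0963]
```

>>> jog_arm:
  motion: "0 0.09 0.04 0 0 0 0.03; 0 0.17 0.08 0 0 0 0.06; 0 0.25 0.11 0 0 0 0.096; 0 0.33 0.14 0 0 0 0.096; 0 0.33 0.14 0 0 0 0.096"

```text
time: 19.08
tool_pos: [0.6402, 0.0193, 0.1474]
tool_rot: [-0.001, 0.767, 0.641, -0.001]
contact_force: [-0.7, 0.2, -1.8]
gripper_width: 0.123
grasp_force: 59.0
```

>>> jog_arm:
  motion: "0 0 0 0 0 0 0; 0 0 0 0 0 0 0; 0 0 0 0.04 0 0 0; 0 0 0 0.08 0 0 0; 0 0 0 0.08 0 0 0"

```text
time: 19.7
tool_pos: [0.6378, 0.0166, 0.1047]
tool_rot: [-0.002, 0.769, 0.64, -0.002]
contact_force: [-0.4, 0.4, -1.3]
gripper_width: 0.125
grasp_force: 58.9
```

```bash
cat > m.py <<'E'
from h import *
s=state();print(s["gripper_width"],s["contact_force"].round(2),s["tool_pos"].round(4),quat(s["tool_rot"]).as_matrix().round(3).tolist())
plan([([*BOX,.0762],down(np.radians(90)+BY))])
for c in("scene","top"):
    f=grab_frame(c);W=world(f)
    for t in("thread_a","hole_a","plate","box"): print(c,t,[(np.round(d["at"],4).tolist(),round(d["p"],2)) for d in place_of(c,t) if d["p"]>.3 and np.hypot(*(d["at"][:2]-BOX))<.15])
    for d in cut_out(c,"plate"):
        P=W[d["pixels"]];P=P[~np.isnan(P[:,0])];P=P[np.hypot(*(P[:,:2]-BOX).T)<.1]
        if len(P)<100: continue
        z0=s["tool_pos"][2]-.013
        Q=P[(P[:,2]>z0-.006)&(P[:,2]<z0+.014)]
        if len(Q)<50: continue
        A=np.c_[Q,np.ones(len(Q))]; co=np.linalg.lstsq(np.c_[Q[:,:2],np.ones(len(Q))],Q[:,2],rcond=None)[0]
        print(c,"plate",*rect(Q),"slope",co[:2].round(3),"zmed",np.median(Q[:,2]))
E
python3 m.py
```

```text
0.12471210824132661 [-0.41  0.4  -1.3 ] [0.6378 0.0166 0.1047] [[0.181, 0.983, -0.007], [0.983, -0.181, 0.001], [-0.001, -0.007, -1.0]]
[0.0257 0.0112 0.0569] [-0.0046  0.0004  0.0018]
scene thread_a [([0.6838, 0.0639, 0.0391], 0.63)]
scene hole_a [([0.6022, -0.0175, 0.0928], 0.87)]
scene plate []
scene box [([0.6464, 0.0266, 0.0007], 0.9)]
scene plate [634.7  18.3] [110.5  84.2] 79.7 slope [-0.007  0.   ] zmed 0.09351029499061414
top thread_a [([0.684, 0.0622, 0.0383], 0.49)]
top hole_a []
top plate []
top box []
```

```bash
python3 - <<'E'
from h import *
plan([([.6465,.0273,.070],down(np.radians(90)+BY))])
E
```

```text
[0.0229 0.0078 0.0783] [ 0.0003 -0.      0.0022]
```

>>> jog_arm:
  motion: "0 0.012 0.004 0.02 0 0 0.001; 0 0.0229 0.0078 0.045 0 0 0.002; 0 0.0229 0.0078 0.07 0 0 0.002; 0 0.0229 0.0078 0.078 0 0 0.002; 0 0.0229 0.0078 0.078 0 0 0.002"

```text
time: 20.92
tool_pos: [0.646, 0.0272, 0.0691]
tool_rot: [-0.0, 0.769, 0.639, -0.0]
contact_force: [-0.1, -0.2, -1.2]
gripper_width: 0.127
grasp_force: 59.0
```

```bash
cat >> m.py <<'E'
    im=f["color"]; save(f"{c}6.png",cv2.resize(im[180:270,180:290] if c=="scene" else im[150:220,245:325],None,fx=7,fy=7,interpolation=2))
s=state();print(s["tool_pos"].round(4),s["contact_force"].round(2))
E
python3 m.py
```

```text
0.12715690405285468 [-0.1  -0.16 -1.18] [0.646  0.0272 0.0691] [[0.184, 0.983, -0.001], [0.983, -0.184, 0.0], [-0.0, -0.001, -1.0]]
[ 0.0019 -0.0013 -0.0142] [-0.0008  0.0001  0.0001]
scene thread_a [([0.6083, -0.0065, 0.0374], 0.86), ([0.684, 0.0603, 0.0392], 0.85)]
scene hole_a [([0.6874, 0.0629, 0.0533], 0.76), ([0.6104, -0.0083, 0.0571], 0.57)]
scene plate []
scene box [([0.6471, 0.0263, 0.0006], 0.82)]
scene plate [642.8  30.2] [107.3  84.2] 81.6 slope [-0.002  0.002] zmed 0.057820405591804125
top thread_a [([0.6841, 0.0634, 0.0432], 0.49)]
top hole_a []
top plate []
top box []
[0.6464 0.0273 0.07  ] [-0.41 -0.55 -1.78]
```

View pics/scene6.png

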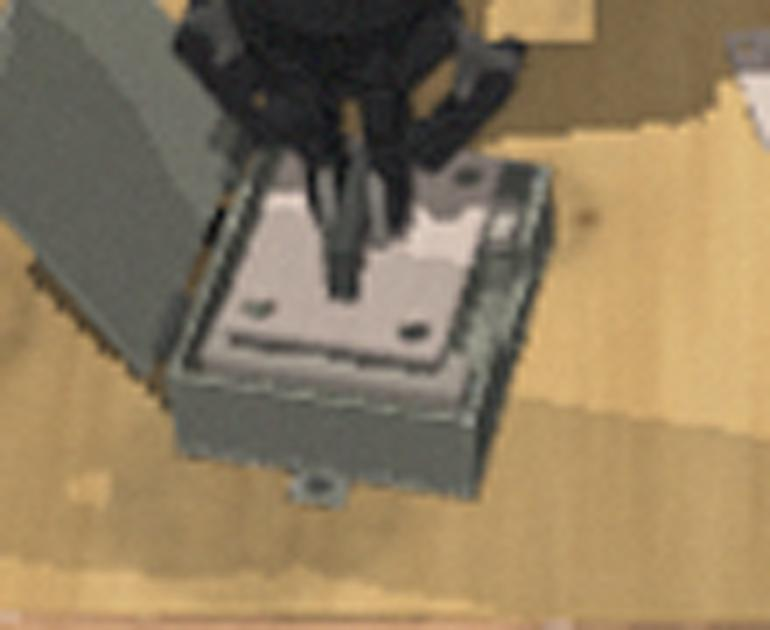

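The plate hovers inside the box outline, with the near holes at about (260,308) and (413,330). Next I'll refine the alignment by fitting projected model edges in the images. One camera for both items means the calibration error cancels.

```bash
cat > fit.py <<'E'
from h import *
from scipy.optimize import differential_evolution
def proj(f,P):
    T=np.linalg.inv(f["world_from_camera"]); c=P@T[:3,:3].T+T[:3,3]
    return cv2.projectPoints((c*[1,-1,-1]).astype(float),np.zeros(3),np.zeros(3),f["intrinsics"],np.array([f["k1"],0,0,0,0.]))[0][:,0]
def outline(cx,cy,w,h,z,n=60):
    t=np.linspace(-.5,.5,n);o=.5*np.ones(n)
    q=np.r_[np.c_[t*w,o*h],np.c_[t*w,-o*h],np.c_[o*w,t*h],np.c_[-o*w,t*h]]+[cx,cy]
    return np.c_[q,np.full(len(q),z)]/1000
def circ(x,y,r,z):
    a=np.linspace(0,2*np.pi,24); return np.c_[x+r*np.cos(a),y+r*np.sin(a),0*a+z]/1000
def fit(f,im,model,x0,z,span=(.008,.008,.05)):
    g=cv2.cvtColor(cv2.GaussianBlur(im,(0,0),.8),cv2.COLOR_RGB2GRAY).astype(np.float32)
    G=np.minimum(np.hypot(cv2.Sobel(g,5,1,0),cv2.Sobel(g,5,0,1)),120)
    def cost(p):
        c,s=np.cos(p[2]),np.sin(p[2]); P=model@np.array([[c,s,0],[-s,c,0],[0,0,1]])+[p[0],p[1],z]
        uv=proj(f,P).astype(np.float32)
        return -cv2.remap(G,uv[:,:1],uv[:,1:],1).mean()
    r=differential_evolution(cost,[(a-b,a+b) for a,b in zip(x0,span)],seed=1,maxiter=60,popsize=12,tol=1e-6)
    return r.x,r.fun
holes=[(a,b) for a in(-30,30) for b in(-42,42)]
plate=np.vstack([outline(0,0,84,108,4)]+[circ(a,b,6,4) for a,b in holes])
lid=outline(.5,0,127,142,50)
rim=np.vstack([outline(0,0,118,138,46)])
rail=np.vstack([outline(0,0,110,130,46)])
E
python3 - <<'E'
from fit import *
s=state();tp=s["tool_pos"];z0=tp[2]-.0129
for c in("scene","top"):
    f=grab_frame(c); i0=cv2.imread(f"pics/{c}0.png")[...,::-1].copy()
    pr=lambda n,r:print(c,n,(r[0][:2]*1000).round(1),np.degrees(r[0][2]).round(2),round(r[1],1))
    pr("lid closed",fit(f,i0,lid,[*BOX,BY],0))
    pr("plate table",fit(f,i0,plate,[.5125,-.26,.07],0))
    pr("plate now",fit(f,f["color"],plate,[tp[0],tp[1],BY],z0))
    pr("rim now",fit(f,f["color"],rim,[*BOX,BY],0))
    pr("rim-in now",fit(f,f["color"],np.vstack([rim,rail]),[*BOX,BY],0))
print(state()["tool_pos"])
E
```

```text
scene lid closed [645.9  29.4] -10.11 -90.1
scene plate table [ 510.9 -259. ] 3.35 -68.6
scene plate now [644.  30.] -9.81 -100.5
scene rim now [642.5  20.3] -9.77 -77.9
scene rim-in now [637.5  36.3] -7.77 -80.6
top lid closed [648.8  28.6] -10.31 -87.8
top plate table [ 515.1 -261.4] 3.91 -54.5
top plate now [653.3  29.6] -7.74 -44.5
top rim now [637.5  20.3] -10.84 -39.5
top rim-in now [637.5  20.3] -9.31 -38.6
[0.64638912 0.02729916 0.06992682]
```

```bash
python3 - <<'E'
from fit import *
s=state();tp=s["tool_pos"];z0=tp[2]-.0129
t=np.linspace(-.5,.5,80)
L=lambda x0,y0,z_0,x1,y1,z1:(np.linspace([x0,y0,z_0],[x1,y1,z1],60))/1000
near=[L(-59,69,46,59,69,46),L(-59,69,0,59,69,0),L(-59,-69,46,-59,69,46),L(-59,69,0,-59,69,46),L(59,69,0,59,69,46)]
near_in=[L(-55,65,46,55,65,46),L(-55,-65,46,-55,65,46)]
box_m=np.vstack(near); box_m2=np.vstack(near+near_in)
ims=[]
for c in("scene","top"):
    for k in range(2):
        f=grab_frame(c)
        pr=lambda n,r:print(c,n,(r[0][:2]*1000).round(1),np.degrees(r[0][2]).round(2),round(r[1],1))
        sp=(.006,.006,.02)
        for n,m in(("box",box_m),("box2",box_m2)):
            rb=fit(f,f["color"],m,[.6465,.0285,BY],0,sp);pr(n,rb)
        rp=fit(f,f["color"],plate,[tp[0],tp[1]+.001,BY],z0,sp);pr("plate",rp)
    x0,y0,x1,y1=(195,195,265,260) if c=="scene" else (250,150,320,215)
    im=cv2.resize(f["color"][y0:y1,x0:x1],None,fx=5.6,fy=5.6,interpolation=2).copy()
    thr=np.vstack([circ(a,b,3,40) for a,b in holes])
    for r,m,z,col in((rb,box_m,0,(255,0,0)),(rb,thr,0,(255,0,0)),(rp,plate,z0,(0,255,0))):
        p=r[0];cc,ss=np.cos(p[2]),np.sin(p[2]);P=m@np.array([[cc,ss,0],[-ss,cc,0],[0,0,1]])+[p[0],p[1],z]
        for u,v in (proj(f,P)-[x0,y0]+.5)*5.6: cv2.circle(im,(int(u),int(v)),0,col,-1)
    ims.append(im)
save("ov.png",np.hstack(ims))
E
```

```text
scene box [643.1  30.9] -10.57 -81.5
scene box2 [645.9  22.5] -9.49 -80.2
scene plate [644.  30.] -9.78 -100.9
scene box [643.  31.] -10.67 -81.0
scene box2 [645.9  22.5] -9.48 -79.8
scene plate [644.  30.] -9.96 -100.7
top box [640.5  31.9] -9.46 -63.7
top box2 [640.5  31.8] -9.45 -54.7
top plate [652.3  30. ] -9.45 -42.2
top box [640.5  31.9] -9.46 -64.4
top box2 [640.5  31.7] -9.46 -55.2
top plate [652.4  29.9] -9.45 -42.6
```

View pics/ov.png

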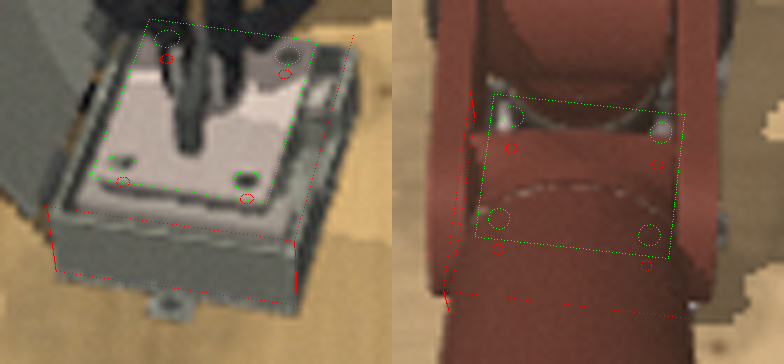

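In the left overlay the fitted plate outline and near holes, at (122,162) and (245,181), match the picture. Plate and box agree to within about 1 mm. I'll make a small nudge and lower to 10 mm above the rails.

>>> jog_arm:
  motion: "0 0.0005 0 0.003 0 0 0; 0 0.0015 0.0003 0.006 0 0 0; 0 0.0015 0.0003 0.01 0 0 0; 0 0.0015 0.0003 0.013 0 0 0; 0 0.0015 0.0003 0.013 0 0 0"

```text
time: 22.45
tool_pos: [0.6465, 0.028, 0.0631]
tool_rot: [-0.0, 0.769, 0.639, -0.0]
contact_force: [-0.5, -0.3, -1.2]
gripper_width: 0.127
grasp_force: 59.0
```

>>> jog_arm:
  motion: "0 0 0 0 0 0 0; 0 0 0 0 0 0 0; 0 0 0 0 0 0 0; 0 0 0 0 0 0 0; 0 0 0 0 0 0 0"

```text
time: 23.08
tool_pos: [0.6467, 0.028, 0.0634]
tool_rot: [0.0, 0.769, 0.639, 0.0]
contact_force: [0.1, -0.4, -1.1]
gripper_width: 0.125
grasp_force: 59.0
```

```bash
python3 m.py; python3 - <<'E'
from fit import *
s=state();tp=s["tool_pos"];z0=tp[2]-.0129
f=grab_frame("scene");print(fit(f,f["color"],plate,[tp[0],tp[1]+.001,BY],z0,(.006,.006,.02)))
for t in("lid_edge","pry","pot","spool"):print(t,place_of("scene",t)[:1])
E
```

```text
0.12505243376295766 [ 0.09 -0.42 -1.09] [0.6467 0.028  0.0634] [[0.184, 0.983, 0.0], [0.983, -0.184, -0.0], [0.0, 0.0, -1.0]]
[ 0.0001 -0.0024 -0.0256] [ 0.     -0.      0.0002]
scene thread_a [([0.6872, 0.063, 0.0378], 0.87), ([0.6061, -0.0083, 0.0407], 0.67)]
scene hole_a [([0.6855, 0.0613, 0.0495], 0.97), ([0.6106, -0.008, 0.0493], 0.84)]
scene plate [([0.6437, 0.0268, 0.0541], 0.69), ([0.5882, 0.0349, 0.0382], 0.67)]
scene box [([0.6459, 0.029, 0.0003], 0.92)]
scene plate [643.3  31.6] [108.8  84.8] 79.9 slope [0.001 0.007] zmed 0.05204469442205584
scene plate [655.1  36.7] [123.1 139.1] 79.2 slope [ 0.082 -0.024] zmed 0.052067925819824334
top thread_a [([0.6839, 0.0628, 0.0406], 0.64)]
top hole_a []
top plate []
top box []
[0.6466 0.028  0.0634] [ 0.02  0.07 -1.05]
(array([ 0.64461789,  0.02992412, -0.17329906]), np.float64(-96.43841552734375))
lid_edge [{'at': [0.7762, 0.0007, 0.1507], 'p': 0.93}]
pry [{'at': [0.472, 0.2305, 0.0005], 'p': 0.64}]
pot [{'at': [0.6761, 0.268, -0.0003], 'p': 0.64}]
spool [{'at': [0.7078, 0.0112, 0.0472], 'p': 0.64}]
```

The plate is aligned to within about a millimetre, level, 10 mm above the rails and free of contact. Handing in.

```bash
python3 -c "
from plant import *
print(job_done())"
```

```text
the job is handed in; nothing more can be done
None
```

I levered the lid fully open, laid the pry blade back on the worktop, and handed in at about 24 s with the plate held level about 1 cm above the rails, its holes over the threads to about 1 mm by camera; the hand-in returned no verdict.

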